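# Fit the sprung bayonet cap on the air-line lubricator and hold it home

### The job

Lift the loose green dust cover off the aluminium block by its knob, set it down gently on the black rubber mat and let go of it. Then take the orange bayonet cap from its steel ring, push it down into the slot in the block's top and twist it a quarter turn clockwise (seen from above) against the spring, so that its bar points at the two red marks. Finish while still gripping the cap and pressing it down flush on the block, without letting go, and leave the jar, bearing ring and wrench alone.

Things in the scene. Friction and masses are not known exactly. Their poses are not given: they have to be found in the camera images.
- block: Fixed lubricator block: bare-aluminium casting 84 x 84 mm, 80 mm tall, on a dark 110 x 110 x 8 mm foot plate; a brass port sticks out 16 mm from the middle of its +x and -x sides, 35 mm up. Origin: centre of the underside, on the bench. Its x axis runs along the slot in its top. Two small red marks on top, at the middle of the +y and -y edges, show where the cap's bar points when locked.
- mouth (a point): Centre of the mouth: a slot through the block's 10 mm thick top plate, 46 mm along the block's x, 14 mm along y. The point is on the block's axis, level with the plate's upper face (80 mm above the bench), axes as the block. Under the plate stops let the cap turn only clockwise from above, by 90 degrees (hard stop some 9 degrees later), and only while it is within 4 mm of flush.
- plunger (a joint): Brass spring plunger under the mouth, 38 mm across, its top 11 mm below the block's upper face at rest. Value: how far it is pressed down, 0 to 0.018 m. It pushes up with 4 N at 0 and 10 N at 0.012 m, its value with the cap flush; a turned cap that is let go is lifted 4 mm.
- cover: Loose green sheet-metal dust cover, 96 x 96 mm, 14 mm tall with a 10 mm skirt, fitting over the block's top (3 mm play a side), its top plate resting on the block; 80 to 170 g. Black round knob in the middle, 26 mm diameter, 25 to 50 mm above the origin, on a thinner neck. Origin: centre of the skirt's lower edge; z up; sides along x and y.
- cap: Orange bayonet cap, 60 to 125 g. Origin: centre of the underside of its round flange (60 mm diameter, 6 mm thick); flush when this is at the mouth point. Grip bar on the flange: 44 mm long along the cap's x, 14 mm thick along y, 6 to 42 mm above the origin. Half a turn makes no difference. At the start the flange rests on the stand, the pin inside the ring.
- pin (a point): Middle of the cap's steel cross pin, 18.5 mm below the cap's origin on its axis. The round pin lies along the cap's x (parallel to the grip bar), 40 mm long over its rounded ends, 9 mm thick, on a 10 mm stem under the flange. It goes down through the mouth's slot.
- stand: Fixed upright steel ring, outside 70 mm, inside 47 mm, 40 mm tall, on the bench, that carries the cap at the start. Origin: centre of the underside.
- mat: Fixed black rubber mat, 180 x 180 x 3 mm, flat on the bench. Origin: centre of the underside, sides along its x and y.
- jar: Bystander: closed amber jar, 60 mm diameter, 82 mm tall, standing on the bench. Origin: centre of the underside.
- bearing: Bystander: loose steel bearing ring, 68 mm outside, 36 mm bore, 18 mm tall, flat on the bench. Origin: centre of the underside.
- wrench: Bystander: steel wrench 170 mm long lying on the bench along its own x. Origin: below its middle, on the bench.
There are look-alikes about, which are no part of the job. Of the things that look like the cap, the largest one is meant.

How it is judged:
By the outcome, as a careful person would: the job done as asked, in the order asked, and still so for the second after the job is handed in, while the arm keeps its last pose, push and grip.
It also fails if it takes over 61 s, if anything falls off the work surface, if the arm or the gripper's body presses on something with over 40 N, if the wrist force passes 120 N, or if a joint passes its speed limit or range.

### The arm

A 7-joint arm with a two-finger parallel gripper is mounted at the origin on the work surface. World frame = base frame: x ahead of the robot, y to its left, z up, the work surface at z = 0. Lengths are in m, angles in rad, forces in N, time in s.
With the tool pointing down it reaches from about 0.425 to 0.925 m from the base axis. Payload 6.8 kg.
Tool frame: the origin (TCP) lies midway between the tips of the shut fingers; the grasp point (between the pads) lies r.grasp_offset behind it (r.grasp_offset is the distance from the TCP to the grasp point, in m); z points along the fingers, y is the direction in which the jaws open and shut (so a half turn about z gives the same grasp; the last joint's range is limited). The gripper opens to 85 mm and grips with 20 to 120 N. Pads are 22 mm wide; open, the fingers measure 114 mm over their backs; the gripper's body (76 mm by 85 mm) begins 54 mm behind the grasp point. The pads swing forward as they close: fully open they stand 13 mm farther back than shut.
Start: joints at [1.234, 0.477, 0.022, 1.555, -0.011, 1.109, -0.083], TCP at [0.153, -0.657, 0.231] pointing down, gripper open.
Joint ranges: [-2.96, 2.96], [-0.34, 2.1], [-1.41, 1.46], [0.24, 2.44], [-1.37, 4.51], [0.17, 1.92], [-2.96, 2.96]. Speed limits (rad/s): [2.39, 2.39, 3.14, 3.14, 3.14, 3.14, 3.14].

### API

Orientations are given as a rotation vector (axis times angle).
In Python, from bench import r gives the robot as it stands. The module is installed in compiled form; this text tells all that it offers.
- The arm moves only by the tool send_rows, never from a script. Its argument "moves" is one flat list of numbers, 4 for each row, row after row: the shift along the tool's x, y, z in mm, then the turn about the tool's z in degrees. A call has 1 to 8 rows; each row is the pose to reach, as a shift and turn from the pose commanded when the call began, along the tool's axes at that moment; what a row does not reach only later rows make up. A row lasts 1/8 s, in which the tool goes at most 62.5 mm and 10.7 degrees, less where a joint would pass 70% of its speed; a pose out of reach is approached as far as the arm can. A call with a gripper value outside its range is refused whole. "hand" is the closure, from 0 (fully open) to 1 (shut), set as the call begins (left out, the last holds). The fingers move at their own pace and stop on an object; "newtons" is the grip in N (left out, the last holds). Time passes only in rows, so rows that repeat a pose let the fingers close. It gives the time, the measured TCP pose, the force and the opening at its end, in the units of the state.
- r.get_obs(): the state, without advancing time (a new reading comes with each control period).
- r.grab_frame(name): name is "scene" or "top" or "wrist"; returns a dict with "img" (400x640x3 uint8, red, green, blue), "mtx" (3x3 intrinsics, pixels), "world_to_cam" (4x4, takes a point from world to camera coordinates). Camera axes: x right, y up, looking along -z (the intrinsics and any distortion apply to the point x, -y, -z); pixel columns grow to the right and rows downward; lengths in m; the calibration is good to about 2 mm. A picture is of the moment at which its call begins. There is no depth.
- r.hand_in(): hands the job in, once; it reports no verdict.
The state is a dict: "clock": time; "joints": joint angles; "qvel": joint speeds; "tau": joint torques, N m; "tcp_pos": TCP position; "orientation": TCP orientation; "contact_force": force on the tool from outside, world axes, zero at the start; "moment": the same for the moment, N m; "grip_width": finger opening in m.
Only numpy, scipy, OpenCV 4.12 (cv2) and the standard library are available. Lean on these libraries where they do the work, as an engineer would, in place of code of your own. Each camera call takes 0.05 s, during which the arm holds its last target.

## Working session

There is one attempt and no reset: what is moved stays moved. The work goes in short steps, Python scripts to look and compute and a tool call to move; the robot and the scene stay as the last step left them, time stands still between calls to the robot, and variables do not carry over. Pictures are saved under pics/ and viewed, and the job is handed in when it is done.

Besides the shell and the picture viewer there is one more tool, called by a JSON object that holds its "fn" and its "kwargs", one argument or row to a line. send_rows: Moves the arm, as the interface text tells. Its arguments: {"type":"object","properties":{"moves":{"type":"array"},"hand":{"type":"number"},"newtons":{"type":"number"}},"required":["moves"]}

```bash
mkdir -p pics
python3 - <<'E'
from bench import r
import cv2,numpy as np
o=r.get_obs()
for k,v in o.items(): print(k,np.round(v,4))
print(r.grasp_offset)
for n in ["scene","top","wrist"]:
    f=r.grab_frame(n); cv2.imwrite(f"pics/a_{n}.png",f["img"][:,:,::-1])
    print(n,np.round(f["mtx"],1).tolist(),np.round(f["world_to_cam"],4).tolist(),[k for k in f])
E
```

```text
clock 0.0
joints [ 1.2339  0.4779  0.0224  1.5565 -0.0115  1.1093 -0.0831]
qvel [-0.0004  0.0011 -0.0012 -0.0002  0.0014  0.0006 -0.0001]
tau [-5.00000e-04 -5.96444e+01  1.60700e+00 -2.81205e+01  1.23000e-02
  9.30000e-03 -0.00000e+00]
tcp_pos [ 0.1529 -0.6568  0.2303]
orientation [-3.1192e+00 -3.5840e-01  6.0000e-04]
contact_force [-1.2217  0.0994  0.5501]
moment [ 0.0437 -0.0161 -0.0082]
grip_width 0.0853
0.0187
scene [[386.1, 0.0, 318.5], [0.0, 386.1, 197.4], [0.0, 0.0, 1.0]] [[-0.848, 0.5299, 0.0049, 0.4989], [-0.411, -0.6635, 0.6252, 0.214], [0.3345, 0.5282, 0.7804, -1.0741], [0.0, 0.0, 0.0, 1.0]] ['img', 'mtx', 'world_to_cam']
top [[377.8, 0.0, 323.2], [0.0, 377.8, 206.3], [0.0, 0.0, 1.0]] [[-0.0415, -0.9991, 0.005, 0.0278], [0.9727, -0.0393, 0.2286, -0.6194], [-0.2282, 0.0143, 0.9735, -0.7945], [0.0, 0.0, 0.0, 1.0]] ['img', 'mtx', 'world_to_cam']
wrist [[326.2, 0.0, 323.1], [0.0, 326.2, 199.4], [0.0, 0.0, 1.0]] [[0.2262, -0.9741, -0.0022, -0.6741], [0.9317, 0.2171, -0.2911, 0.0365], [0.284, 0.0638, 0.9567, -0.3807], [0.0, 0.0, 0.0, 1.0]] ['img', 'mtx', 'world_to_cam']
```

View pics/a_scene.png

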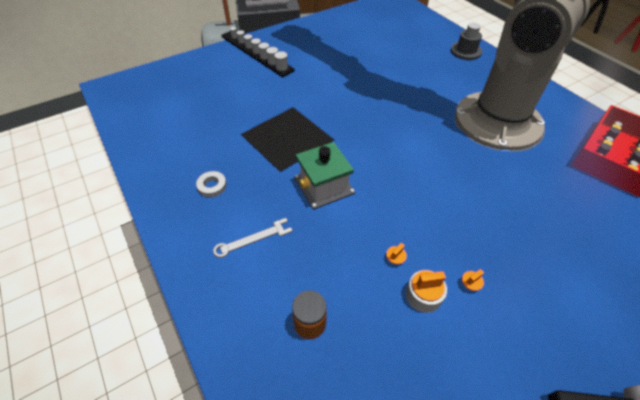

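View pics/a_top.png

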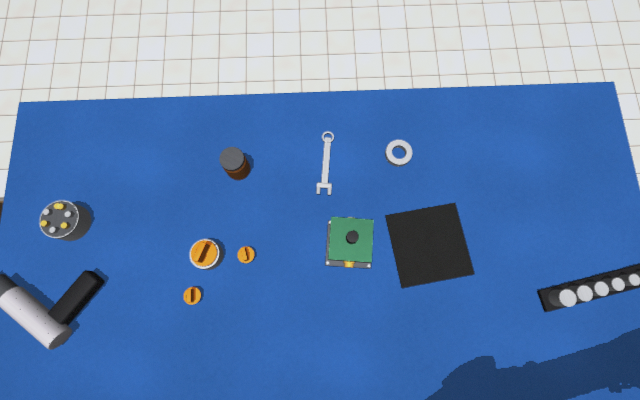

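View pics/a_wrist.png

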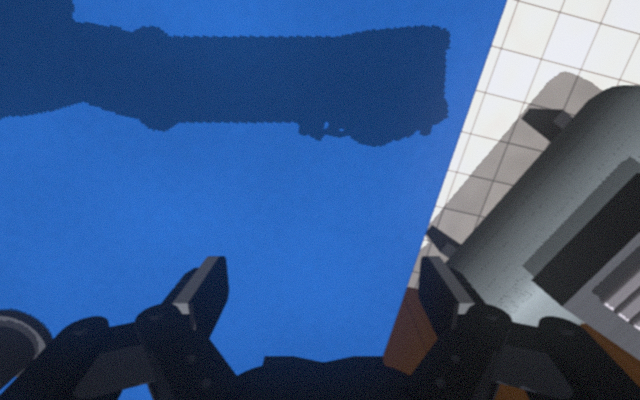

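```bash
cat > h.py <<'E'
from bench import r
import cv2,numpy as np
from scipy.spatial.transform import Rotation as R
def ray(f,u,v,z):
    K=f["mtx"];T=f["world_to_cam"];Rm=T[:3,:3];c=-Rm.T@T[:3,3]
    d=np.linalg.inv(K)@[u,v,1]; d=Rm.T@(d*[1,-1,-1]); return c+d*(z-c[2])/d[2]
def proj(f,p):
    q=f["world_to_cam"]@np.append(p,1); q=q[:3]*[1,-1,-1]; q=f["mtx"]@q; return q[:2]/q[2]
def crop(f,name,u0,v0,u1,v1,s):
    cv2.imwrite(f"pics/{name}.png",cv2.resize(f["img"][v0:v1,u0:u1,::-1],None,fx=s,fy=s,interpolation=cv2.INTER_CUBIC))
def state():
    o=r.get_obs(); Rm=R.from_rotvec(o["orientation"]).as_matrix(); return o,Rm
E
python3 - <<'E'
from h import *
f=r.grab_frame("top"); np.save("top.npy",f,allow_pickle=True)
crop(f,"c1",310,190,490,300,4.4); crop(f,"c2",170,220,270,310,6)
g=r.grab_frame("scene"); crop(g,"c3",240,100,370,215,5.2); crop(g,"c4",380,235,490,315,6)
E
```

```text
(no output)
```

View pics/c1.png

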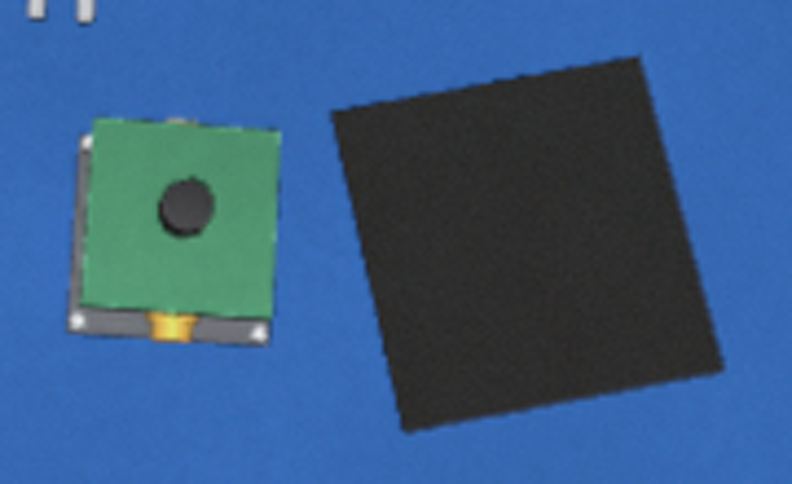

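View pics/c2.png

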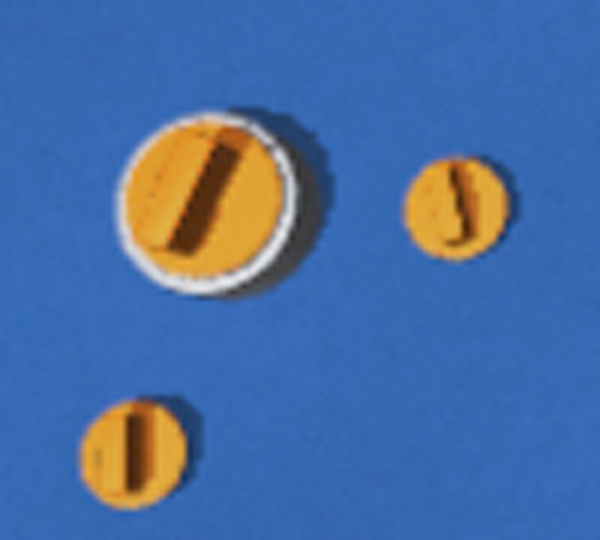

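View pics/c3.png

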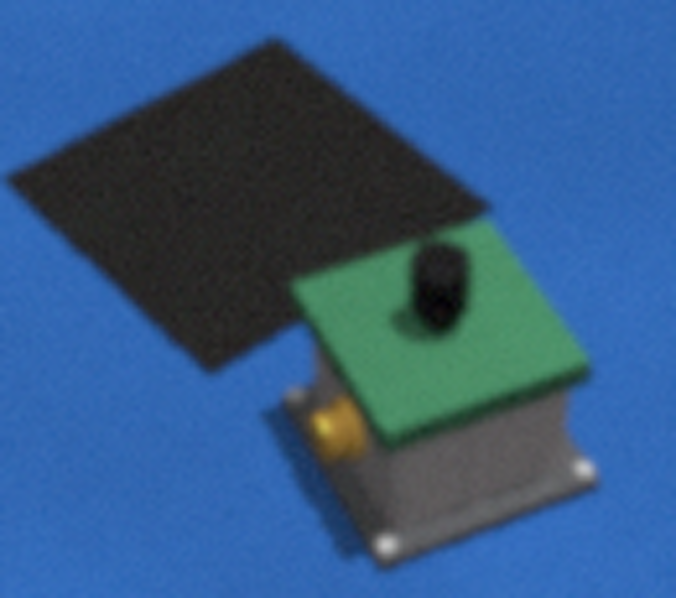

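View pics/c4.png

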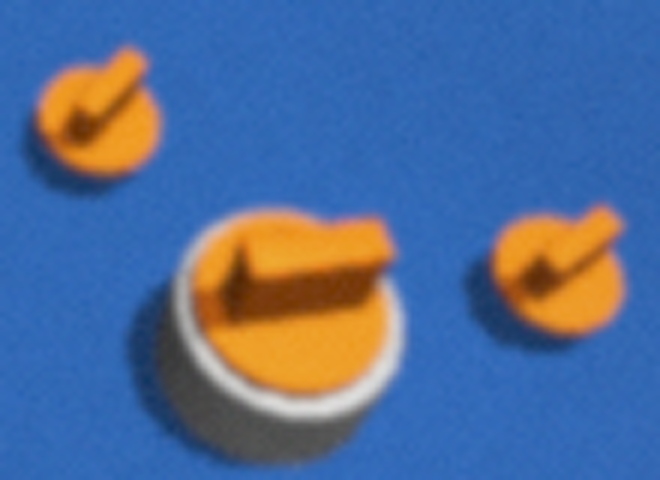

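Run:
```python
from h import *
f=r.grab_frame("top");g=r.grab_frame("scene")
def P(fr,lst,u0,v0,s,z):
    a=np.array([ray(fr,u0+(u+.5)/s-.5,v0+(v+.5)/s-.5,z) for u,v in lst]); return a
def show(n,a): 
    print(n,np.round(a[:,:2]*1000,1).tolist(),"mean",np.round(a.mean(0)[:2]*1000,1), "len",np.round(np.linalg.norm(np.diff(a,axis=0),axis=1)*1000,1),"ang",np.round(np.degrees(np.arctan2(*np.diff(a,axis=0)[:,1::-1].T)),1))
show("cover top",P(f,[(94,118),(281,130),(271,318),(80,304)],310,190,4.4,.084))
show("cover scn",P(g,[(291,284),(488,218),(590,372),(390,440)],240,100,5.2,.084))
show("knob top",P(f,[(188,205)],310,190,4.4,.12))
show("knob scn",P(g,[(441,255)],240,100,5.2,.12))
show("mat top",P(f,[(332,112),(640,56),(723,370),(404,432)],310,190,4.4,.003))
show("mat scn",P(g,[(8,180),(275,38),(490,208),(210,372)],240,100,5.2,.003))
show("flange top",P(f,[(203,200)],170,220,6,.046))
show("ring top",P(f,[(208,203)],170,220,6,.040))
show("flange scn",P(g,[(290,300)],380,235,6,.046))
show("ring scn",P(g,[(289,313)],380,235,6,.040))
show("bar scn",P(g,[(250,283),(395,258),(383,218),(243,238)],380,235,6,.082))
show("bar top dark",P(f,[(182,240),(224,139)],170,220,6,.082))
show("foot scn",P(g,[(383,567),(597,485)],240,100,5.2,.008))
show("foot top",P(f,[(82,134),(68,330),(267,344)],310,190,4.4,.008))
show("jar",P(f,[(233,158)],0,0,1,.082));
```

```text
cover top [[593.0, -13.8], [582.9, -108.8], [488.2, -97.0], [499.0, -2.5]] mean [540.8 -55.5] len [95.5 95.5 95.1] ang [-96.1 172.9  83.5]
cover scn [[583.2, -106.3], [487.8, -96.1], [502.8, 4.1], [593.4, -8.0]] mean [541.8 -51.6] len [ 96.  101.3  91.4] ang [173.9  81.5  -7.6]
knob top [[541.0, -55.9]] mean [541.  -55.9] len [] ang []
knob scn [[538.8, -56.3]] mean [538.8 -56.3] len [] ang []
mat top [[607.7, -150.2], [633.0, -327.1], [456.6, -350.8], [431.0, -175.0]] mean [ 532.1 -250.8] len [178.7 177.9 177.7] ang [ -81.9 -172.3   98.3]
mat scn [[631.5, -319.9], [458.3, -348.1], [432.7, -172.6], [607.1, -148.0]] mean [ 532.4 -247.2] len [175.5 177.3 176.1] ang [-170.8   98.3    8. ]
flange top [[527.4, 281.0]] mean [527.4 281. ] len [] ang []
ring top [[526.9, 280.9]] mean [526.9 280.9] len [] ang []
flange scn [[526.6, 282.2]] mean [526.6 282.2] len [] ang []
ring scn [[526.7, 283.8]] mean [526.7 283.8] len [] ang []
bar scn [[551.7, 280.8], [510.0, 297.3], [503.8, 285.7], [543.7, 268.7]] mean [527.3 283.1] len [44.9 13.1 43.4] ang [ 158.5 -118.1  -23.1]
bar top dark [[508.8, 277.2], [545.2, 263.0]] mean [527.  270.1] len [39.1] ang [-21.3]
foot scn [[599.9, -3.6], [494.5, 7.6]] mean [547.2   2. ] len [106.] ang [173.9]
foot top [[599.9, -9.4], [492.3, 3.0], [480.4, -104.1]] mean [524.2 -36.8] len [108.3 107.7] ang [173.4 -96.3]
jar [[741.6, 208.0]] mean [741.6 208. ] len [] ang []
```

```bash
cat >> h.py <<'E'
def go(p,yaw=None):
    o,Rm=state(); y=np.degrees(np.arctan2(Rm[1,0],Rm[0,0]))
    print("t",round(o["clock"],2),"tcp",np.round(o["tcp_pos"]*1000,1),"yaw",round(y,2),"tilt",np.round(Rm[:,2],4),"F",np.round(o["contact_force"],1),"M",np.round(o["moment"],2),"w",round(o["grip_width"]*1000,1),"q",np.round(o["joints"],2))
    if p is not None:
        print("shift",np.round(Rm.T@(np.array(p)-o["tcp_pos"]*1000),1), "turn",None if yaw is None else round((y-yaw+180)%360-180,2))
E
python3 -c "
from h import *
go([541,-56,240],83.5)"
```

```text
t 0.35 tcp [ 153.1 -657.3  231.1] yaw 13.11 tilt [-1.e-04  4.e-04 -1.e+00] F [ 1.2 -1.1 -0.3] M [0.01 0.01 0.01] w 85.2 q [ 1.23  0.48  0.02  1.56 -0.01  1.11 -0.08]
shift [ 514.2 -497.6   -8.7] turn -70.39
```

{"fn": "send_rows", "kwargs": {
  "moves": [20, -20, -5, 0, 60, -58, -9, 0, 105, -102, -9, 0, 150, -145, -9, 0, 195, -189, -9, 0, 240, -232, -9, 0, 285, -276, -9, 0, 330, -319, -9, 0],
  "hand": 0
}}

```text
clock: 1.35
tcp_pos: [0.4027, -0.2706, 0.2407]
orientation: [3.12, 0.358, 0.001]
contact_force: [1.1, -1.3, -0.3]
grip_width: 0.0854
```

```bash
python3 -c "
from h import *
go([541,-56,240],83.5)"
```

```text
t 1.35 tcp [ 402.7 -270.6  240.7] yaw 13.09 tilt [ 8.e-04 -7.e-04 -1.e+00] F [ 1.1 -1.3 -0.3] M [-0.04 -0.07 -0.02] w 85.4 q [ 0.66  0.17 -0.22  1.97  0.04  1.01 -0.92]
shift [ 183.3 -177.7    0.7] turn -70.41
```

{"fn": "send_rows", "kwargs": {
  "moves": [35, -34, 0, -9, 75, -72, 0, -18, 110, -106, 0, -27, 145, -140, 0, -36, 170, -164, 0, -45, 183, -178, 0, -54, 183, -178, 0, -63, 183, -178, 0, -70.5]
}}

```text
clock: 2.35
tcp_pos: [0.5399, -0.0571, 0.2403]
orientation: [2.336, 2.1, 0.0]
contact_force: [1.0, 0.0, 0.4]
grip_width: 0.0857
```

```bash
python3 -c "
from h import *
go([541,-56,240],83.5)
f=r.grab_frame('wrist'); cv2.imwrite('pics/b1.png',f['img'][:,:,::-1])
for p in ([.541,-.0556,.12],[.541,-.0556,.084]): print(proj(f,p))
"
```

```text
t 2.35 tcp [539.9 -57.1 240.3] yaw 83.91 tilt [ 1.e-04 -0.e+00 -1.e+00] F [1.  0.  0.4] M [0.05 0.   0.02] w 85.7 q [ 0.44  0.3  -0.54  1.83  0.18  1.06 -0.28]
shift [1.3 1.  0.3] turn 0.41
[322.80515449 191.17313992]
[322.84122194 181.00260732]
```

View pics/b1.png

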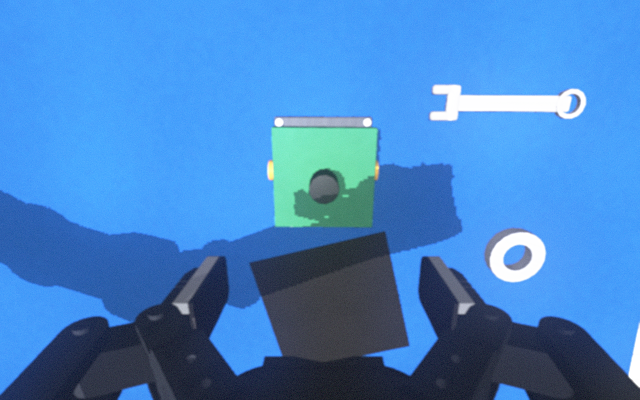

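```bash
python3 -c "
from h import *
f=r.grab_frame('wrist'); crop(f,'b2',255,105,395,235,4.5)
print(ray(f,324,184,.12),ray(f,324.5,187,.12))
for p in [(274,127),(378,127),(373,227),(274,227)]: print(ray(f,*p,.084))
"
```

```text
[ 0.54254425 -0.04980841  0.12      ] [ 0.54269707 -0.05241457  0.12      ]
[ 0.50239866 -0.00180026  0.084     ]
[ 0.59531109 -0.01136579  0.084     ]
[ 0.58523855 -0.10716909  0.084     ]
[ 0.48834195 -0.09719884  0.084     ]
```

View pics/b2.png

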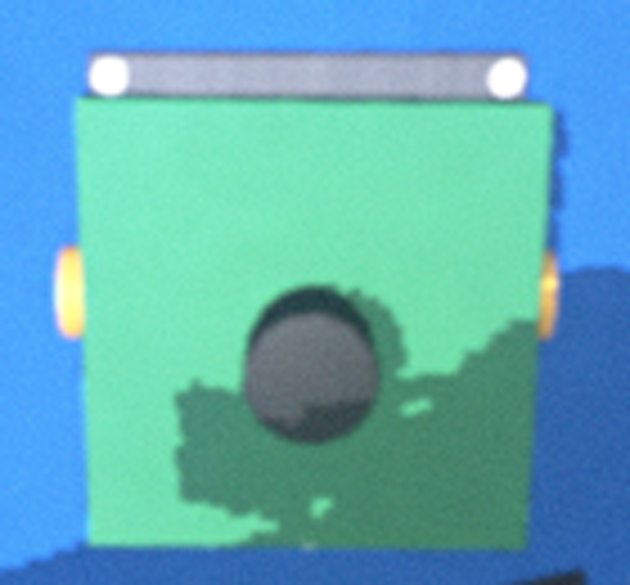

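{"fn": "send_rows", "kwargs": {
  "moves": [2, 1, 15, 0, 2, 1.5, 40, 0, 2, 1.5, 65, 0, 2, 1.5, 90, 0, 2, 1.5, 115, 0, 2, 1.5, 135, 0, 2, 1.5, 145, 0, 2, 1.5, 149, 0]
}}

```text
clock: 3.45
tcp_pos: [0.5411, -0.0555, 0.0906]
orientation: [-2.342, -2.093, 0.001]
contact_force: [0.7, 0.7, 0.7]
grip_width: 0.0849
```

```bash
python3 -c "
from h import *
go([541.5,-55.2,91],83.5)
f=r.grab_frame('wrist'); cv2.imwrite('pics/b3.png',f['img'][:,:,::-1])
"
```

```text
t 3.45 tcp [541.1 -55.5  90.6] yaw 83.57 tilt [-9.e-04  2.e-04 -1.e+00] F [0.7 0.7 0.7] M [-0.03 -0.06  0.  ] w 84.9 q [ 0.37  0.49 -0.48  1.96  0.32  0.77 -0.41]
shift [ 0.3  0.3 -0.4] turn 0.07
```

View pics/b3.png

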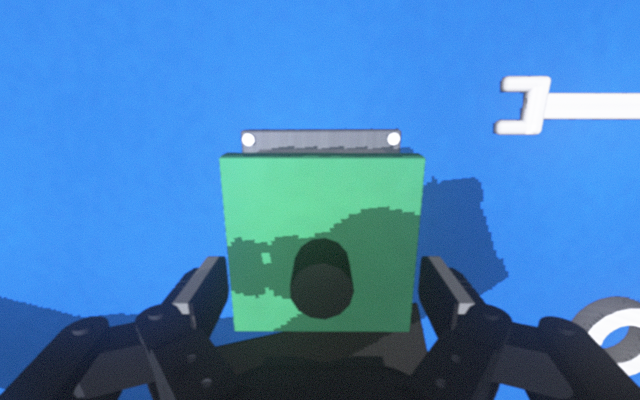

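Knob at (322,290), between the fingers. Close.

{"fn": "send_rows", "kwargs": {
  "moves": [0, 0, 0, 0, 0, 0, 0, 0, 0, 0, 0, 0, 0, 0, 0, 0, 0, 0, 0, 0, 0, 0, 0, 0],
  "hand": 1,
  "newtons": 40
}}

```text
clock: 4.25
tcp_pos: [0.5417, -0.0557, 0.0918]
orientation: [2.342, 2.093, 0.0]
contact_force: [-1.8, -0.7, 6.0]
grip_width: 0.0248
```

{"fn": "send_rows", "kwargs": {
  "moves": [0, 0, -2, 0, 0, 0, -5, 0, 0, 0, -10, 0, 0, 0, -18, 0, 0, 0, -28, 0, 0, 0, -38, 0, 0, 0, -40, 0, 0, 0, -40, 0]
}}

```text
clock: 5.25
tcp_pos: [0.5415, -0.0557, 0.1315]
orientation: [2.342, 2.094, 0.0]
contact_force: [-0.8, 0.4, -1.4]
grip_width: 0.0247
```

```bash
python3 -c "
from h import *
go([532.5,-250.5,131],83.5)
f=r.grab_frame('scene'); crop(f,'b4',220,80,380,210,5)
f=r.grab_frame('top'); crop(f,'b5',310,190,490,300,4.4)
"
```

```text
t 5.25 tcp [541.5 -55.7 131.5] yaw 83.6 tilt [ 3.e-04 -2.e-04 -1.e+00] F [-0.8  0.4 -1.4] M [0.07 0.03 0.05] w 24.7 q [ 0.39  0.43 -0.51  1.93  0.28  0.84 -0.37]
shift [-194.6   12.8    0.5] turn 0.1
```

View pics/b4.png

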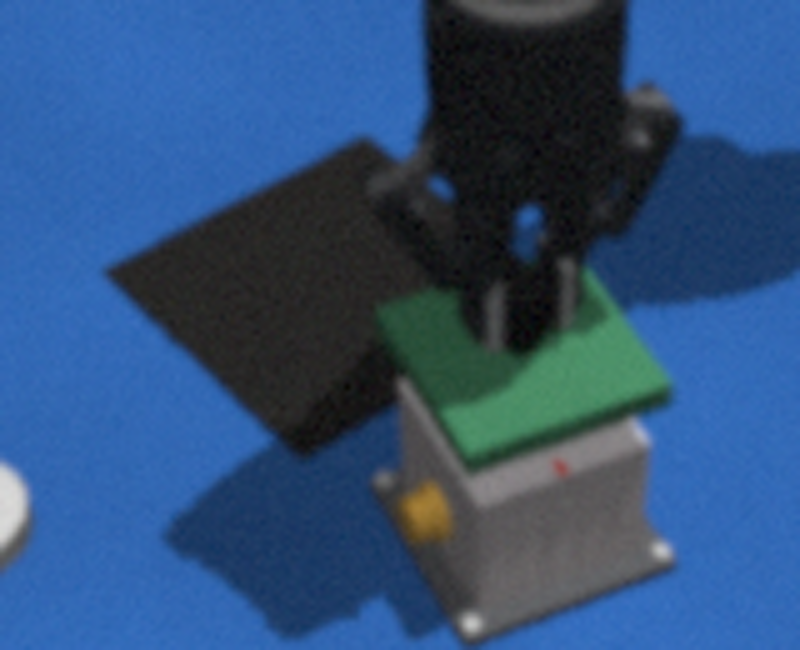

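{"fn": "send_rows", "kwargs": {
  "moves": [-10, 0.5, -1, 0, -35, 2, -1, -2, -70, 4.5, 0, -5, -110, 7, 0, -8, -145, 9.5, 0, -11, -175, 11.5, 0, -13, -190, 12.5, 0, -14.5, -194.5, 13, 0, -14.5]
}}

```text
clock: 6.35
tcp_pos: [0.5319, -0.2524, 0.1309]
orientation: [-2.062, -2.37, 0.001]
contact_force: [0.6, 0.7, -0.6]
grip_width: 0.0245
```

{"fn": "send_rows", "kwargs": {
  "moves": [0, 0, 4, 0, 0, 0, 14, 0, 0, 0, 28, 0, 0, 0, 42, 0, 0, 0, 54, 0, 0, 0, 62, 0, 0, 0, 66, 0, 0, 0, 68, 0]
}}

```text
clock: 7.35
tcp_pos: [0.5329, -0.2504, 0.0633]
orientation: [2.059, 2.373, 0.0]
contact_force: [-0.7, 0.5, -0.6]
grip_width: 0.0247
```

{"fn": "send_rows", "kwargs": {
  "moves": [0, 0, 14, 0, 0, 0, 22, 0, 0, 0, 28, 0, 0, 0, 31, 0, 0, 0, 33, 0, 0, 0, 34, 0, 0, 0, 35, 0]
}}

```text
clock: 8.22
tcp_pos: [0.5329, -0.2504, 0.0285]
orientation: [2.059, 2.373, 0.0]
contact_force: [0.4, 0.2, -1.0]
grip_width: 0.0245
```

```bash
python3 -c "
from h import *
go([532.5,-250.5,25],98)
f=r.grab_frame('scene'); crop(f,'b6',200,60,380,190,4.4)
"
```

```text
t 8.22 tcp [ 532.9 -250.4   28.5] yaw 98.11 tilt [ 4.e-04 -2.e-04 -1.e+00] F [ 0.4  0.2 -1. ] M [ 0.04 -0.04 -0.02] w 24.5 q [ 0.67  0.64 -0.44  1.88  0.4   0.71  0.13]
shift [-0.  -0.4  3.5] turn 0.11
```

View pics/b6.png

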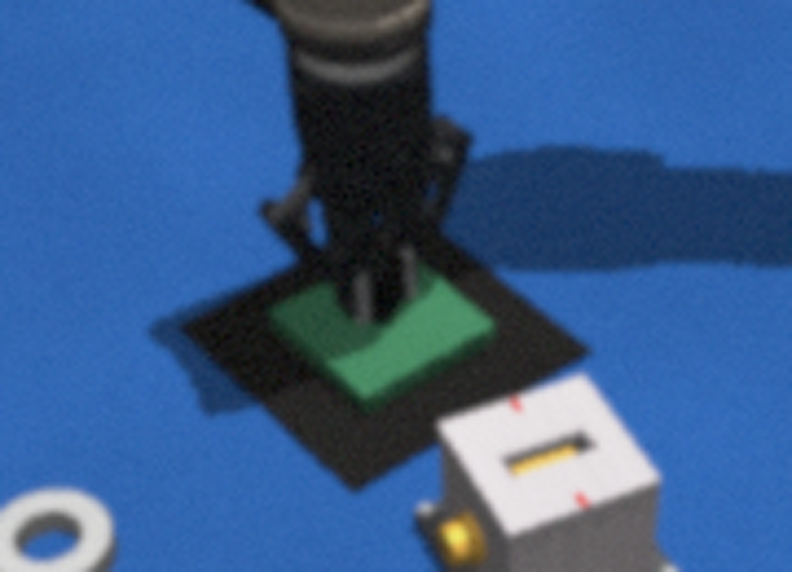

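{"fn": "send_rows", "kwargs": {
  "moves": [0, 0, 1, 0, 0, 0, 2, 0, 0, 0, 2.5, 0, 0, 0, 3, 0, 0, 0, 3.5, 0, 0, 0, 4, 0, 0, 0, 4, 0]
}}

```text
clock: 9.15
tcp_pos: [0.5327, -0.2504, 0.0249]
orientation: [2.059, 2.373, -0.0]
contact_force: [-2.6, 0.7, 5.7]
grip_width: 0.0246
```

{"fn": "send_rows", "kwargs": {
  "moves": [0, 0, 0, 0, 0, 0, 0, 0, 0, 0, 0, 0, 0, 0, 0, 0, 0, 0, 0, 0],
  "hand": 0
}}

```text
clock: 9.78
tcp_pos: [0.5327, -0.2504, 0.0243]
orientation: [-2.059, -2.373, -0.0]
contact_force: [-0.5, 0.7, 0.0]
grip_width: 0.0855
```

{"fn": "send_rows", "kwargs": {
  "moves": [0, 0, -5, 0, 0, 0, -20, 0, 0, 0, -45, 0, 0, 0, -75, 0, 0, 0, -105, 0, 0, 0, -135, 0, 0, 0, -160, 0, 0, 0, -175, 0]
}}

```text
clock: 10.78
tcp_pos: [0.5333, -0.2505, 0.2017]
orientation: [2.057, 2.371, 0.001]
contact_force: [-0.9, -0.4, -0.3]
grip_width: 0.0855
```

```bash
python3 -c "
from h import *
go([527,282,200],158)
f=r.grab_frame('scene'); crop(f,'b7',200,60,380,190,4.4)
f=r.grab_frame('top'); crop(f,'b8',310,190,490,300,4.4)
"
```

```text
t 10.78 tcp [ 533.3 -250.5  201.7] yaw 98.12 tilt [ 0.0024 -0.0012 -1.    ] F [-0.9 -0.4 -0.3] M [-0.01  0.06  0.03] w 85.5 q [ 0.75  0.42 -0.54  1.77  0.25  1.02  0.26]
shift [528.   68.9   1.1] turn -59.88
```

View pics/b7.png

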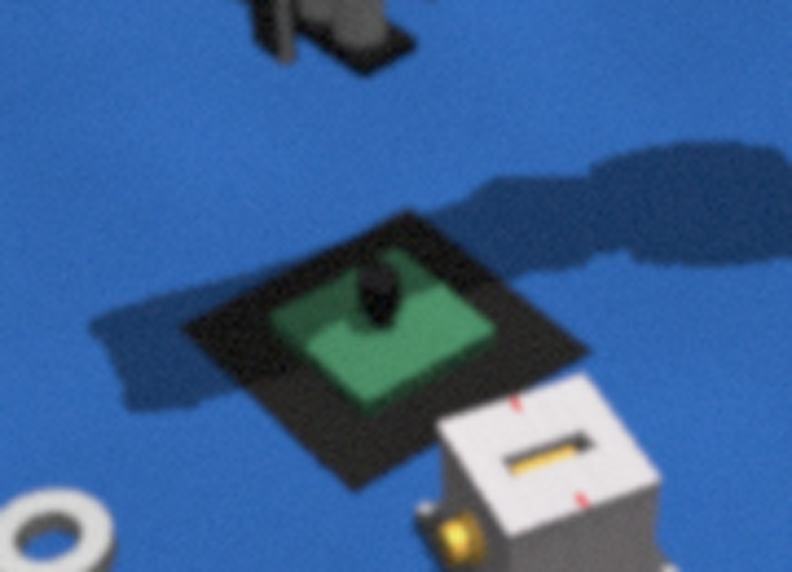

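View pics/b8.png

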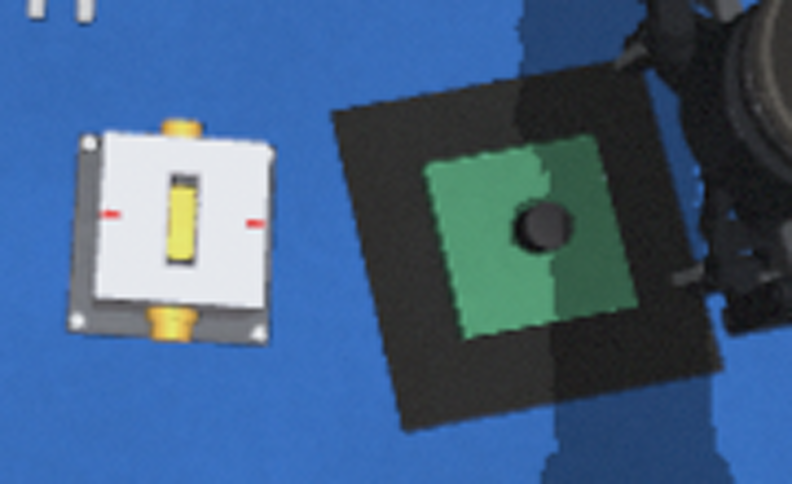

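Run:
```python
from h import *
f=r.grab_frame("top");g=r.grab_frame("scene")
def P(fr,lst,u0,v0,s,z):
    a=np.array([ray(fr,u0+(u+.5)/s-.5,v0+(v+.5)/s-.5,z) for u,v in lst]); return a
def show(n,a): 
    print(n,np.round(a[:,:2]*1000,1).tolist(),"mean",np.round(a.mean(0)[:2]*1000,1), "len",np.round(np.linalg.norm(np.diff(a,axis=0),axis=1)*1000,1),"ang",np.round(np.degrees(np.arctan2(*np.diff(a,axis=0)[:,1::-1].T)),1))
show("blk top",P(f,[(105,132),(274,147),(264,309),(95,299)],310,190,4.4,.08))
show("slot top",P(f,[(174,174),(199,176),(195,265),(166,263)],310,190,4.4,.08))
show("red top",P(f,[(111,214),(256,224)],310,190,4.4,.08))
show("blk scn",P(g,[(436,423),(583,374),(660,480),(510,537)],200,60,4.4,.08))
show("slot scn",P(g,[(503,462),(580,433),(594,446),(515,476)],200,60,4.4,.08))
show("red scn",P(g,[(516,404),(582,501)],200,60,4.4,.08))
go([541,-56,200],98)
```

```text
blk top [[586.3, -19.3], [575.0, -105.2], [493.1, -94.4], [501.6, -10.2]] mean [539.  -57.3] len [86.7 82.6 84.6] ang [-97.5 172.5  84.3]
slot top [[563.2, -53.3], [561.6, -66.0], [516.5, -61.2], [518.1, -46.7]] mean [539.8 -56.8] len [12.7 45.4 14.6] ang [-97.  174.   83.7]
red top [[544.0, -20.3], [535.9, -93.3]] mean [540.  -56.8] len [73.4] ang [-96.3]
blk scn [[577.7, -101.9], [493.6, -92.5], [502.7, -8.6], [586.2, -16.0]] mean [540.1 -54.8] len [84.6 84.4 83.8] ang [173.6  83.8  -5. ]
slot scn [[562.9, -60.4], [518.7, -57.0], [517.7, -45.6], [562.8, -49.0]] mean [540.5 -53. ] len [44.3 11.5 45.2] ang [175.7  95.   -4.4]
red scn [[535.5, -92.1], [543.6, -17.3]] mean [539.5 -54.7] len [75.2] ang [83.8]
t 10.97 tcp [ 532.4 -250.4  199. ] yaw 98.11 tilt [-4.e-04 -0.e+00 -1.e+00] F [-0.7 -0.   0.2] M [0.02 0.02 0.02] w 85.3 q [ 0.75  0.42 -0.54  1.77  0.25  1.02  0.26]
shift [191.2  35.9  -1. ] turn 0.11
```

{"fn": "send_rows", "kwargs": {
  "moves": [10, 2, 0, 0, 40, 7, 0, -3, 80, 15, 0, -6, 120, 22, 0, -10, 155, 29, 0, -10, 180, 34, 0, -10, 190, 36, 0, -10, 191, 36, 0, -10]
}}

```text
clock: 11.98
tcp_pos: [0.5411, -0.055, 0.1991]
orientation: [-1.84, -2.546, 0.0]
contact_force: [0.2, -1.0, -1.4]
grip_width: 0.0853
```

```bash
python3 -c "
from h import *
f=r.grab_frame('wrist'); crop(f,'b9',230,60,430,210,4)
go([527,282,200],158)
for p in ([.540,-.0555,.08],[.542,-.019,.08]): print(proj(f,p))
"
```

```text
t 12.03 tcp [541.1 -56.1 199.1] yaw 108.17 tilt [-5.e-04 -3.e-04 -1.e+00] F [ 0.2  0.1 -0.1] M [-0.04 -0.06  0.02] w 85.4 q [ 0.51  0.37 -0.65  1.87  0.26  0.99  0.07]
shift [325.6  92.   -1. ] turn -49.83
[320.18300427 193.05909024]
[336.63546556 152.32611064]
```

View pics/b9.png

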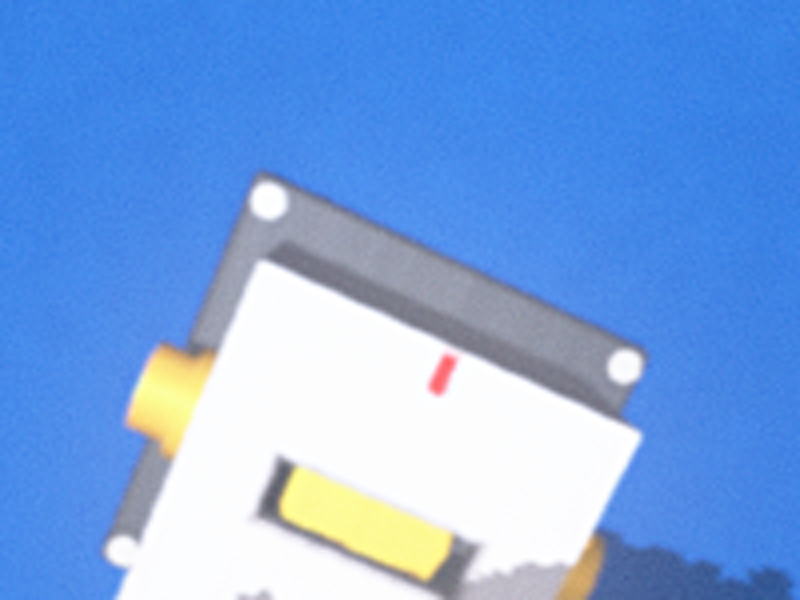

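```bash
python3 -c "
from h import *
f=r.grab_frame('wrist')
Q=lambda u,v:ray(f,230+(u+.5)/4-.5,60+(v+.5)/4-.5,.08)
S=np.array([Q(*p) for p in [(278,457),(478,545),(455,598),(258,520)]]);print(S,S.mean(0))
a=Q(260,262);b=Q(640,435);print(a,b,np.degrees(np.arctan2(b[1]-a[1],b[0]-a[0])))
d=S[1]-S[0];print(np.degrees(np.arctan2(d[1],d[0])))
"
```

```text
[[ 0.51855342 -0.04645618  0.08      ]
 [ 0.5637805  -0.05141281  0.08      ]
 [ 0.56304872 -0.0639568   0.08      ]
 [ 0.51849234 -0.06055238  0.08      ]] [ 0.54096874 -0.05559454  0.08      ]
[ 0.50382451 -0.0101597   0.08      ] [ 0.58739023 -0.01908276  0.08      ] -6.09488997679649
-6.254324011487668
```

{"fn": "send_rows", "kwargs": {
  "moves": [15, 4, 0, -2, 55, 16, 0, -8, 105, 30, 0, -15, 160, 45, 0, -23, 215, 60, 0, -31, 265, 75, 0, -39, 305, 86, 0, -46, 326, 92, 0, -50]
}}

```text
clock: 13.08
tcp_pos: [0.5266, 0.2849, 0.1994]
orientation: [-0.587, -3.086, -0.002]
contact_force: [0.6, -0.5, -0.1]
grip_width: 0.0854
```

```bash
python3 -c "
from h import *
f=r.grab_frame('wrist'); crop(f,'d1',230,100,430,250,4)
go([527,282,200],158)
for p in ([.527,.282,.046],[.527,.282,.082]): print(proj(f,p))
"
```

```text
t 13.12 tcp [526.2 286.9 199.6] yaw 158.66 tilt [-3.e-04  3.e-03 -1.e+00] F [-0.6  2.9  0.6] M [ 0.18  0.01 -0.  ] w 85.6 q [ 0.04  0.53 -0.88  1.73  0.45  1.09  0.22]
shift [-2.5 -4.3 -0.4] turn 0.66
[319.4855202  183.59073891]
[319.09369892 194.14929103]
```

View pics/d1.png

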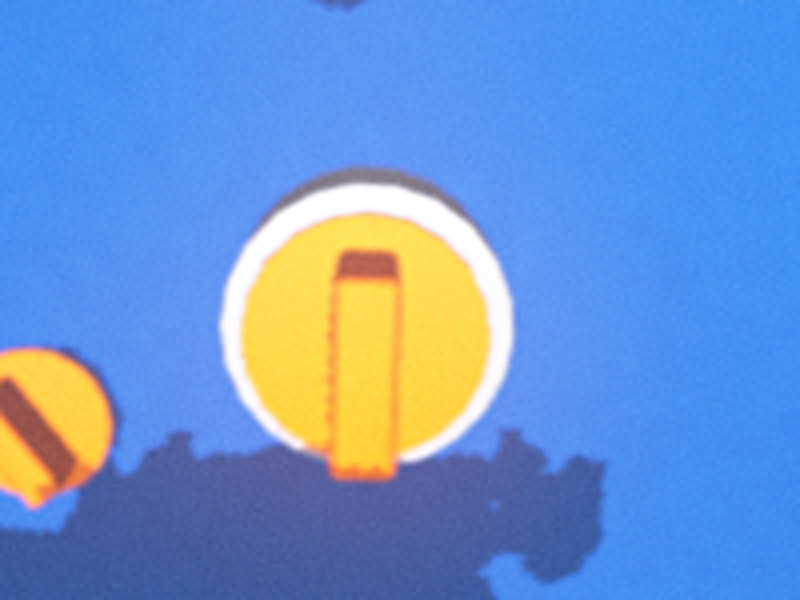

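{"fn": "send_rows", "kwargs": {
  "moves": [0, 0, 0, 0, 0, 0, 0, 0]
}}

```text
clock: 13.38
tcp_pos: [0.5283, 0.2799, 0.199]
orientation: [0.602, 3.083, -0.003]
contact_force: [-0.3, -0.9, 0.2]
grip_width: 0.0857
```

```bash
python3 -c "
from h import *
f=r.grab_frame('wrist'); crop(f,'d2',270,130,390,230,6)
np.save('wf.npy',f,allow_pickle=True)
go([527,282,200],158)
"
```

```text
t 13.43 tcp [528.3 280.  199.1] yaw 157.9 tilt [ 2.0e-04 -1.5e-03 -1.0e+00] F [-0.5 -1.6  0.4] M [ 0.04 -0.01  0.02] w 85.7 q [ 0.05  0.53 -0.88  1.73  0.45  1.09  0.21]
shift [ 1.9  1.4 -0.9] turn -0.1
```

View pics/d2.png

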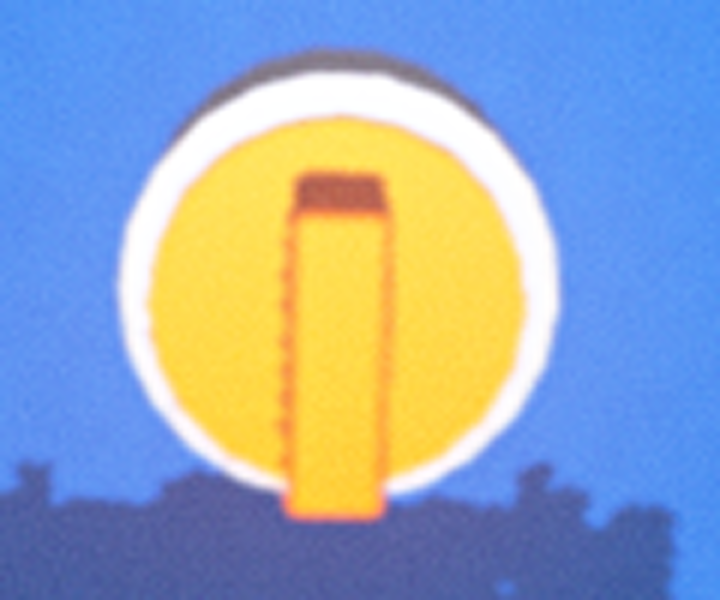

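```bash
python3 -c "
from h import *
f=np.load('wf.npy',allow_pickle=True).item()
Q=lambda u,v,z:ray(f,270+(u+.5)/6-.5,130+(v+.5)/6-.5,z)
S=np.array([Q(*p,.082) for p in [(292,212),(389,212),(384,519),(285,517)]]);print(S,S.mean(0))
for a,b in ((0,3),(1,2),(0,1)):
  d=S[b]-S[a];print(np.degrees(np.arctan2(d[1],d[0])),np.linalg.norm(d))
print(Q(337,305,.046),Q(338,284,.04))
go([527,281.8,200],158)
"
```

```text
[[0.5056149  0.28539748 0.082     ]
 [0.51052764 0.2974812  0.082     ]
 [0.55103521 0.28072067 0.082     ]
 [0.54550354 0.26790264 0.082     ]] [0.52817032 0.2828755  0.082     ]
-23.681884362463812 0.04355655097905995
-22.477956930105755 0.04383809597201669
67.87539652824842 0.013044204867480187
[0.52797231 0.28315308 0.046     ] [0.5262348  0.28406903 0.04      ]
t 13.43 tcp [528.3 280.  199.1] yaw 157.9 tilt [ 2.0e-04 -1.5e-03 -1.0e+00] F [-0.5 -1.6  0.4] M [ 0.04 -0.01  0.02] w 85.7 q [ 0.05  0.53 -0.88  1.73  0.45  1.09  0.21]
shift [ 1.9  1.2 -0.9] turn -0.1
```

{"fn": "send_rows", "kwargs": {
  "moves": [0, 0, 4, 0.5, 0, 0, 15, 0.5, 0, 0, 35, 0.5, 0, 0, 55, 0.5, 0, 0, 72, 0.5, 0, 0, 80, 0.5, 0, 0, 80, 0.5, 0, 0, 80, 0.5]
}}

```text
clock: 14.42
tcp_pos: [0.5279, 0.2826, 0.1199]
orientation: [0.61, 3.081, 0.001]
contact_force: [0.3, 0.7, 0.2]
grip_width: 0.0852
```

```bash
python3 -c "
from h import *
go([527.4,282.3,51],157.4)
"
```

```text
t 14.43 tcp [527.9 282.6 119.9] yaw 157.61 tilt [ 9.e-04  6.e-04 -1.e+00] F [0.3 0.7 0.2] M [-0.01 -0.    0.01] w 85.2 q [ 0.    0.62 -0.82  1.8   0.54  0.96  0.14]
shift [ 0.4 -0.6 68.9] turn 0.21
```

{"fn": "send_rows", "kwargs": {
  "moves": [0, 0, 8, 0, 0, -0.5, 22, 0, 0, -0.5, 38, 0, 0, -0.5, 52, 0, 0, -0.5, 61, 0, 0, -0.5, 66, 0, 0, -0.5, 69, 0, 0, -0.5, 69, 0]
}}

```text
clock: 15.42
tcp_pos: [0.5274, 0.2819, 0.0504]
orientation: [0.61, 3.082, 0.0]
contact_force: [-0.2, 0.1, -0.0]
grip_width: 0.0853
```

{"fn": "send_rows", "kwargs": {
  "moves": [0, 0, 0, 0, 0, 0, 0, 0, 0, 0, 0, 0, 0, 0, 0, 0, 0, 0, 0, 0, 0, 0, 0, 0, 0, 0, 0, 0],
  "hand": 1,
  "newtons": 80
}}

```text
clock: 16.3
tcp_pos: [0.5275, 0.282, 0.0506]
orientation: [0.61, 3.081, 0.001]
contact_force: [-0.5, -0.8, 3.6]
grip_width: 0.0128
```

```bash
python3 -c "
from h import *
go([527.4,282.3,51],157.4)
f=r.grab_frame('wrist'); crop(f,'d3',160,150,480,390,2.4)
"
```

```text
t 16.3 tcp [527.5 282.   50.6] yaw 157.61 tilt [ 5.e-04  3.e-04 -1.e+00] F [-0.5 -0.8  3.6] M [-0.1   0.04  0.01] w 12.8 q [-0.04  0.7  -0.75  1.84  0.62  0.86  0.07]
shift [ 0.2  0.3 -0.4] turn 0.21
```

View pics/d3.png

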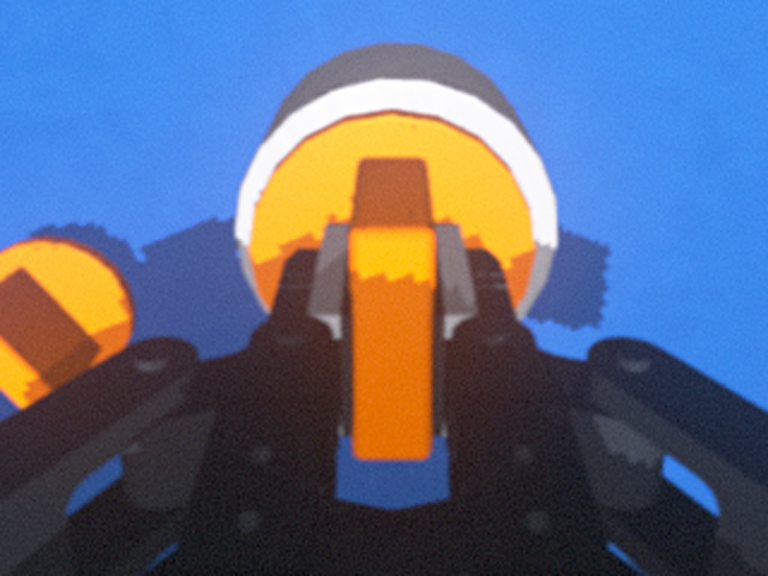

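{"fn": "send_rows", "kwargs": {
  "moves": [0, 0, -3, 0, 0, 0, -8, 0, 0, 0, -20, 0, 0, 0, -38, 0, 0, 0, -60, 0, 0, 0, -82, 0, 0, 0, -97, 0, 0, 0, -105, 0]
}}

```text
clock: 17.35
tcp_pos: [0.5277, 0.2819, 0.1567]
orientation: [0.61, 3.081, 0.001]
contact_force: [-0.2, 0.3, -2.3]
grip_width: 0.0125
```

```bash
python3 -c "
from h import *
go([540.7,-55.6,150],173.7)
f=r.grab_frame('scene'); crop(f,'d4',360,180,480,300,5)
"
```

```text
t 17.35 tcp [527.7 281.9 156.7] yaw 157.6 tilt [ 1.3e-03  5.0e-04 -1.0e+00] F [-0.2  0.3 -2.3] M [-0.04  0.01 -0.02] w 12.5 q [ 0.03  0.57 -0.85  1.77  0.5   1.02  0.17]
shift [-140.7 -307.1    6.5] turn -16.1
```

View pics/d4.png

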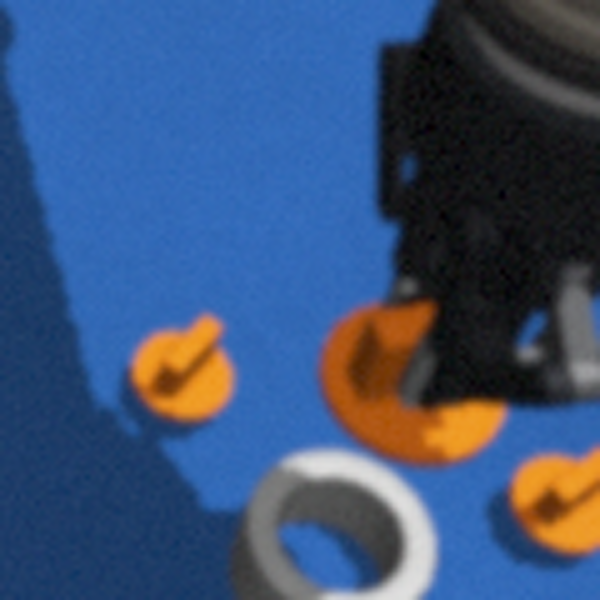

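Cap is held and clear of the ring. Carry it over the block.

{"fn": "send_rows", "kwargs": {
  "moves": [-4, -8, 0, 0, -16, -34, 0, -2, -34, -74, 0, -5, -55, -120, 0, -8, -78, -170, 0, -11, -100, -218, 0, -13, -118, -258, 0, -15, -128, -280, 0, -16]
}}

```text
clock: 18.4
tcp_pos: [0.538, -0.03, 0.154]
orientation: [-0.18, -3.134, 0.002]
contact_force: [-0.1, -0.3, -1.6]
grip_width: 0.0131
```

```bash
python3 -c "
from h import *
go([540.7,-55.6,150],173.7)
"
```

```text
t 18.4 tcp [538. -30. 154.] yaw 173.42 tilt [-0.0025 -0.0011 -1.    ] F [-0.1 -0.3 -1.6] M [ 0.    0.   -0.02] w 13.1 q [ 0.66  0.51 -0.92  1.91  0.49  0.97  0.97]
shift [ -5.7 -25.1   4.1] turn -0.28
```

{"fn": "send_rows", "kwargs": {
  "moves": [-2, -9, 0, 0, -4, -18, 0, 0, -5.5, -24, 2, 0, -5.7, -26, 3, 0, -5.7, -26, 3, 0, -5.7, -26, 3, 0]
}}

```text
clock: 19.15
tcp_pos: [0.5418, -0.0518, 0.1524]
orientation: [0.174, 3.137, 0.0]
contact_force: [0.1, -0.2, -1.6]
grip_width: 0.0128
```

```bash
python3 -c "
from h import *
go([540.7,-55.6,150],173.7)
f=r.grab_frame('wrist'); cv2.imwrite('pics/e1.png',f['img'][:,:,::-1])
g=r.grab_frame('scene'); crop(g,'e2',250,80,390,210,4.5)
"
```

```text
t 19.15 tcp [541.8 -51.8 152.4] yaw 173.65 tilt [ 1.e-04  2.e-04 -1.e+00] F [ 0.1 -0.2 -1.6] M [-0.   -0.02  0.04] w 12.8 q [ 0.69  0.51 -0.92  1.9   0.49  0.97  1.01]
shift [ 0.7 -3.9  2.4] turn -0.05
```

View pics/e1.png

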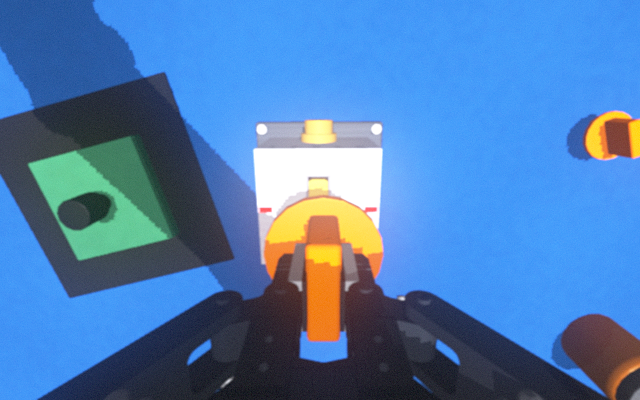

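View pics/e2.png

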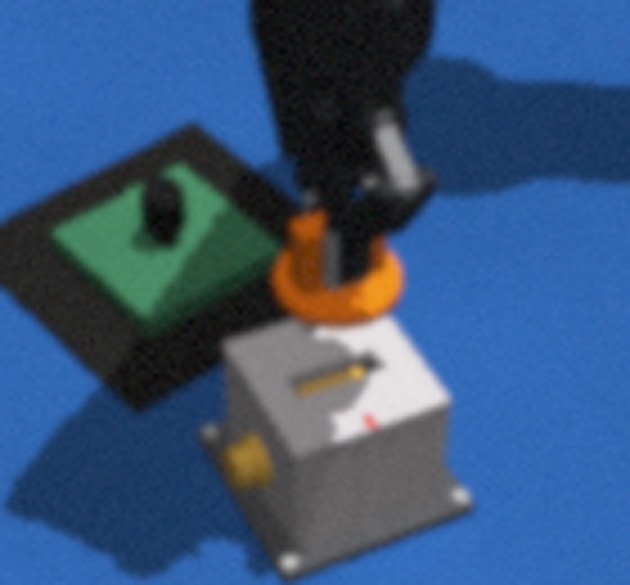

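```bash
python3 -c "
from h import *
f=r.grab_frame('wrist');go([540.7,-55.6,112],173.7)
o,Rm=state();t=o['tcp_pos']
c=t+[0,0,-.0106+.006]
a=np.linspace(0,2*np.pi,720)
P=np.array([proj(f,c+[.03*np.cos(x),.03*np.sin(x),0]) for x in a]);print(P.min(0),P.max(0))
for dx in (-22,22):
  for dy in(-7,7): print(dx,dy,proj(f,c+Rm@np.array([dx,dy,-36])/1000))
crop(f,'e3',250,180,400,350,3.5)
"
```

```text
t 19.3 tcp [541.8 -52.  152.4] yaw 173.64 tilt [ 2.e-04  0.e+00 -1.e+00] F [ 0.1 -0.4 -0. ] M [-0.    0.01  0.03] w 12.9 q [ 0.69  0.51 -0.92  1.9   0.49  0.97  1.01]
shift [ 0.7 -3.7 40.4] turn -0.06
[262.08001067 195.41462374] [382.7881987  305.25612283]
-22 -7 [305.38510985 341.08806403]
-22 7 [339.38138531 341.06143775]
22 -7 [303.46726749 243.01354745]
22 7 [341.04359609 242.98873404]
```

View pics/e3.png

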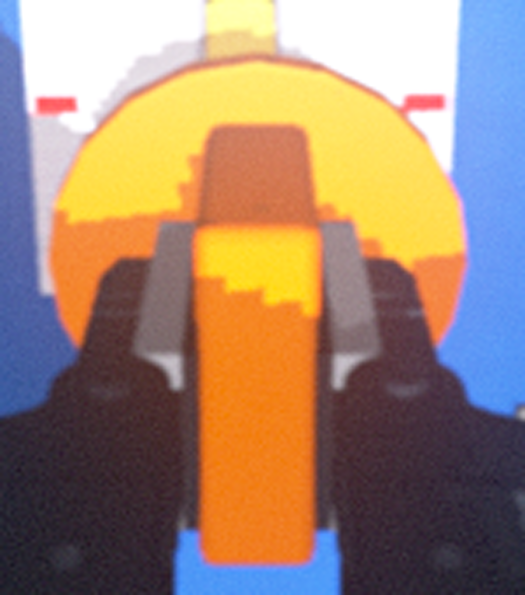

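{"fn": "send_rows", "kwargs": {
  "moves": [0.5, -3, 2, 0, 0.6, -3.9, 8, 0, 0.6, -3.9, 16, 0, 0.6, -3.9, 24, 0, 0.6, -3.9, 30, 0, 0.6, -3.9, 34, 0, 0.6, -3.9, 34, 0, 0.6, -3.9, 34, 0]
}}

```text
clock: 20.3
tcp_pos: [0.541, -0.0561, 0.1185]
orientation: [0.175, 3.136, 0.0]
contact_force: [-0.7, -0.4, -0.8]
grip_width: 0.0132
```

```bash
python3 -c "
from h import *
go([540.8,-55.8,112],173.7)
f=r.grab_frame('scene');crop(f,'e4',270,120,370,200,7)
f=r.grab_frame('wrist');crop(f,'e5',240,100,400,230,4.5)
"
```

```text
t 20.3 tcp [541.  -56.1 118.5] yaw 173.61 tilt [ 4.e-04 -0.e+00 -1.e+00] F [-0.7 -0.4 -0.8] M [0.08 0.03 0.02] w 13.2 q [ 0.67  0.56 -0.88  1.93  0.54  0.91  0.98]
shift [0.2 0.3 6.5] turn -0.09
```

View pics/e4.png

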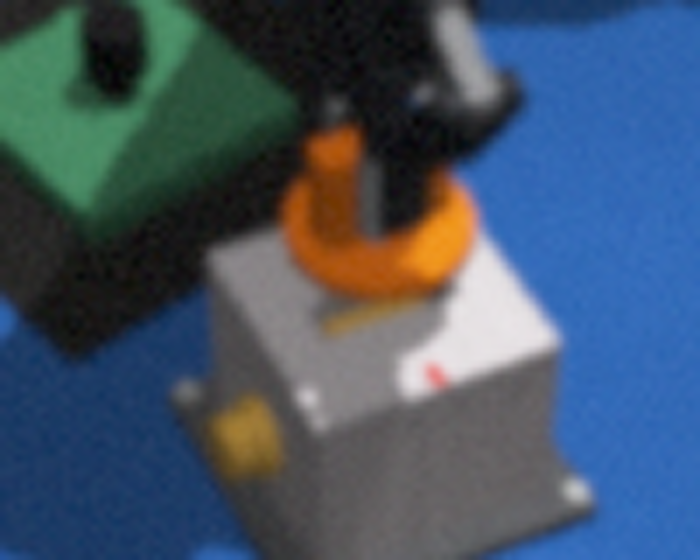

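View pics/e5.png

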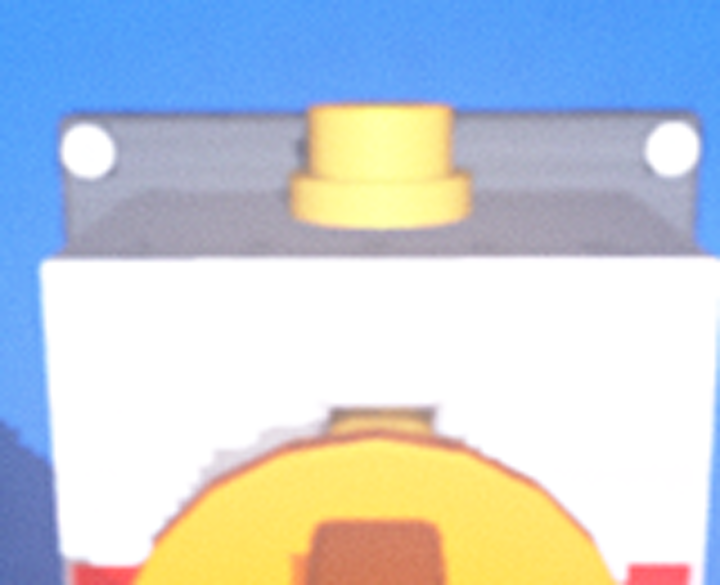

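```bash
python3 -c "
from h import *
f=r.grab_frame('wrist');o,Rm=state();t=o['tcp_pos']
Q=lambda u,v,z:ray(f,240+(u+.5)/4.5-.5,100+(v+.5)/4.5-.5,z)
for u,v,z in((332,406,.08),(436,406,.08),(383.5,408,.08),(45,260,.08),(716,260,.08),(155,545,.114),(605,545,.114),(312,523,.150),(440,523,.150)):
  print((u,v),np.round(Rm.T@(Q(u,v,z)-t)*1000,2))
"
```

```text
(332, 406) [23.49 -5.33 38.54]
(436, 406) [23.48  7.99 38.54]
(383.5, 408) [23.21  1.27 38.54]
(45, 260) [ 42.32 -40.84  38.53]
(716, 260) [42.26 42.6  38.53]
(155, 545) [ 17.32 -23.4    4.55]
(605, 545) [17.28 24.82  4.55]
(312, 523) [ 32.77  -4.9  -31.46]
(440, 523) [ 32.76   5.42 -31.46]
```

{"fn": "send_rows", "kwargs": {
  "moves": [0.2, 0.5, 1, 0, 0.2, 0.5, 4, 0, 0.2, 0.5, 7, 0, 0.2, 0.5, 10, 0, 0.2, 0.5, 13, 0, 0.2, 0.5, 14, 0, 0.2, 0.5, 14, 0]
}}

```text
clock: 21.32
tcp_pos: [0.5406, -0.0556, 0.1043]
orientation: [-0.175, -3.137, -0.0]
contact_force: [0.3, -0.2, -0.8]
grip_width: 0.0131
```

{"fn": "send_rows", "kwargs": {
  "moves": [0, 0, 2, 0, 0, 0, 4, 0, 0, 0, 6, 0, 0, 0, 8, 0, 0, 0, 10, 0, 0, 0, 12, 0, 0, 0, 13.5, 0, 0, 0, 13.5, 0]
}}

```text
clock: 22.32
tcp_pos: [0.541, -0.0556, 0.0913]
orientation: [0.175, 3.136, -0.0]
contact_force: [-2.2, -0.9, 7.8]
grip_width: 0.0131
```

```bash
python3 -c "
from h import *
go([540.8,-55.8,90.6],173.7)
f=r.grab_frame('scene');crop(f,'e6',270,120,370,200,7)
"
```

```text
t 22.32 tcp [541.  -55.6  91.3] yaw 173.61 tilt [ 6.e-04 -3.e-04 -1.e+00] F [-2.2 -0.9  7.8] M [-0.14  0.52 -0.  ] w 13.1 q [ 0.64  0.59 -0.85  1.95  0.58  0.87  0.94]
shift [ 0.1 -0.3  0.7] turn -0.09
```

View pics/e6.png

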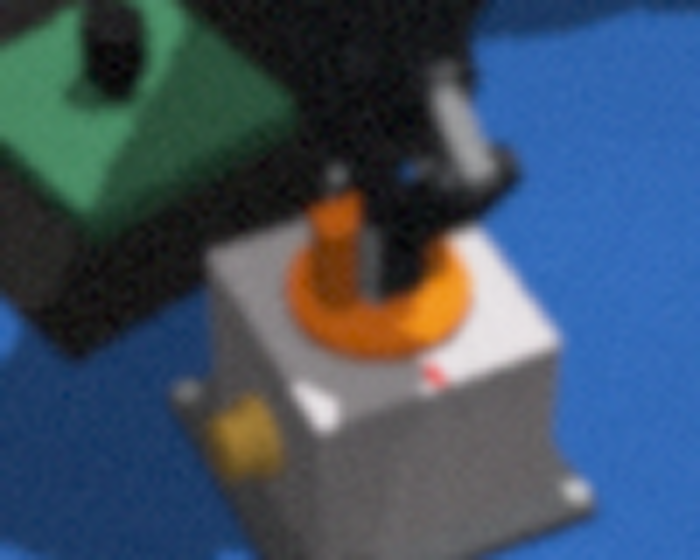

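{"fn": "send_rows", "kwargs": {
  "moves": [0, 0, 0.5, 0, 0, 0, 1, 0, 0, 0, 1.5, 0, 0, 0, 2, 0, 0, 0, 2, 0]
}}

```text
clock: 23.0
tcp_pos: [0.541, -0.0556, 0.0905]
orientation: [0.175, 3.136, -0.002]
contact_force: [-7.0, -0.7, 20.2]
grip_width: 0.0128
```

```bash
python3 -c "
from h import *
go([540.8,-55.8,90.6],173.7)
"
```

```text
t 23.0 tcp [541.  -55.6  90.5] yaw 173.6 tilt [ 6.0e-04 -1.5e-03 -1.0e+00] F [-7.  -0.7 20.2] M [-0.17  1.55  0.02] w 12.8 q [ 0.64  0.59 -0.85  1.95  0.59  0.87  0.94]
shift [ 0.2 -0.2 -0.1] turn -0.1
```

{"fn": "send_rows", "kwargs": {
  "moves": [0, 0, 0, 0, 0, 0, 0, 3, 0, 0, 0, 8, 0, 0, 0, 14, 0, 0, 0, 20, 0, 0, 0, 26, 0, 0, 0, 30, 0, 0, 0, 30],
  "newtons": 110
}}

```text
clock: 24.0
tcp_pos: [0.5427, -0.0559, 0.0906]
orientation: [0.981, 2.98, 0.0]
contact_force: [-0.8, -1.3, 14.8]
grip_width: 0.0126
```

```bash
python3 -c "
from h import *
go([540.8,-55.8,90.6],83.7)
f=r.grab_frame('wrist');cv2.imwrite('pics/e7.png',f['img'][:,:,::-1])
"
```

```text
t 24.0 tcp [542.7 -55.9  90.6] yaw 143.55 tilt [ 0.0041 -0.0012 -1.    ] F [-0.8 -1.3 14.8] M [-0.3   0.4  -0.05] w 12.6 q [ 0.56  0.55 -0.73  1.95  0.5   0.82  0.49]
shift [ 1.6 -1.   0. ] turn 59.85
```

View pics/e7.png

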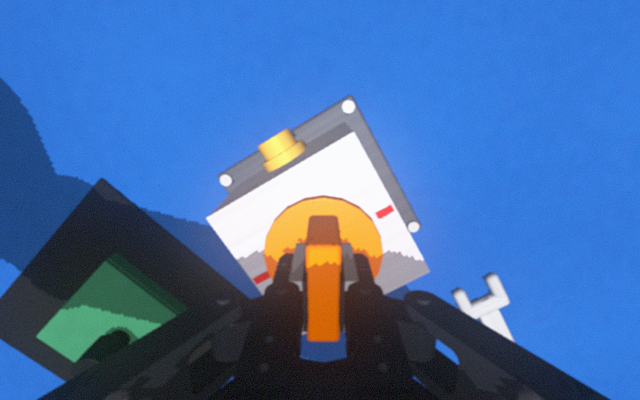

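{"fn": "send_rows", "kwargs": {
  "moves": [0.3, -0.2, 0.3, 3, 0.7, -0.5, 0.5, 9, 1, -0.8, 0.5, 16, 1, -0.8, 0.5, 23, 1, -0.8, 0.5, 30, 1, -0.8, 0.5, 36, 1, -0.8, 0.5, 40, 1, -0.8, 0.5, 40]
}}

```text
clock: 25.05
tcp_pos: [0.5419, -0.0564, 0.0906]
orientation: [1.941, 2.464, 0.003]
contact_force: [-0.6, -2.6, 18.0]
grip_width: 0.0123
```

```bash
python3 -c "
from h import *
go([540.8,-55.8,90.6],83.7)
"
```

```text
t 25.05 tcp [541.9 -56.4  90.6] yaw 103.53 tilt [ 0.0051 -0.0017 -1.    ] F [-0.6 -2.6 18. ] M [-0.49  0.47  0.01] w 12.3 q [ 0.43  0.5  -0.56  1.96  0.38  0.78 -0.11]
shift [ 0.8 -0.9  0. ] turn 19.83
```

{"fn": "send_rows", "kwargs": {
  "moves": [0.3, -0.3, 0, 3, 0.5, -0.6, 0, 8, 0.5, -0.6, 0, 13, 0.5, -0.6, 0, 17, 0.5, -0.6, 0, 20, 0.5, -0.6, 0, 20, 0.5, -0.6, 0, 20]
}}

```text
clock: 25.92
tcp_pos: [0.5411, -0.0562, 0.0906]
orientation: [2.339, 2.09, 0.004]
contact_force: [-0.2, -2.9, 17.4]
grip_width: 0.0125
```

```bash
python3 -c "
from h import *
go([540.8,-55.8,90.6],83.7)
f=r.grab_frame('wrist');crop(f,'e8',200,70,450,260,3.2)
f=r.grab_frame('scene');crop(f,'e9',270,120,370,200,7)
go([540.8,-55.8,90.6],83.7)
"
```

```text
t 25.93 tcp [541.1 -56.2  90.6] yaw 83.56 tilt [ 0.005  -0.0016 -1.    ] F [-0.2 -2.9 17.4] M [-0.47  0.49 -0.05] w 12.5 q [ 0.37  0.49 -0.48  1.97  0.32  0.76 -0.41]
shift [ 0.3 -0.4  0. ] turn -0.14
t 26.02 tcp [541.2 -56.2  90.6] yaw 83.56 tilt [ 0.005  -0.0015 -1.    ] F [-1.5 -2.2 18.9] M [-0.5   0.54 -0.08] w 12.3 q [ 0.37  0.49 -0.48  1.97  0.32  0.76 -0.41]
shift [ 0.3 -0.4  0. ] turn -0.14
```

View pics/e8.png

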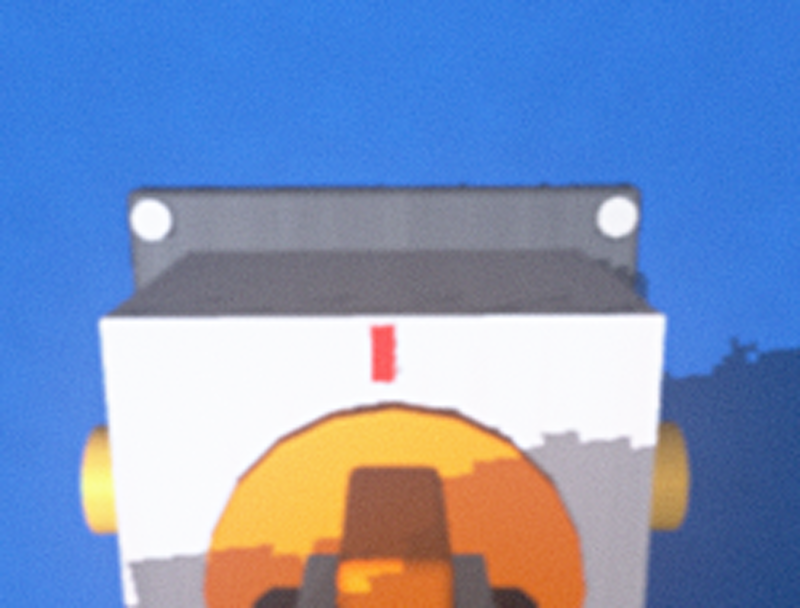

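View pics/e9.png

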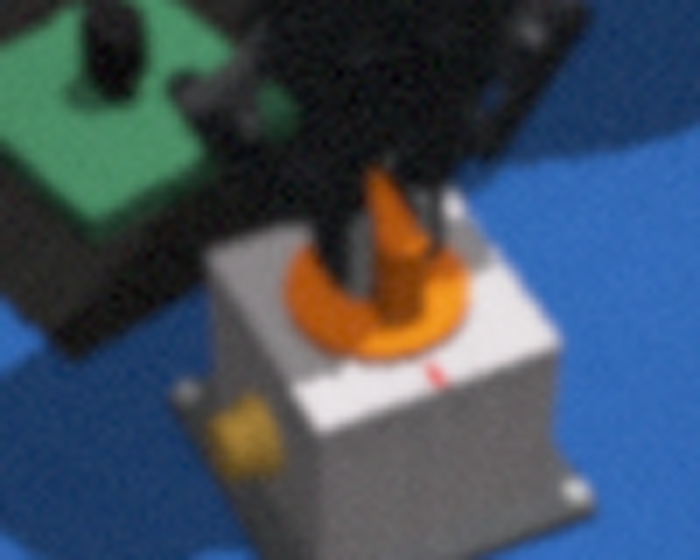

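```bash
python3 -c "
from h import *
f=r.grab_frame('wrist');o,Rm=state();t=o['tcp_pos']
Q=lambda u,v,z:ray(f,200+(u+.5)/3.2-.5,70+(v+.5)/3.2-.5,z)
for n,u,v,z in(('red',384,325,.08),('red',384,380,.08),('blkL',100,320,.08),('blkR',665,315,.08),('flL',204,580,.086),('flR',585,580,.086),('fltop',394,404,.086),('bar',338,562,.122),('bar',452,558,.122)):
  print(n,np.round(Rm.T@(Q(u,v,z)-t)*1000,2),np.round(Q(u,v,z)*1000,1))
f=r.grab_frame('top');crop(f,'e10',310,190,400,290,6)
"
```

```text
red [41.91 -0.36 10.57] [545.5 -14.5  80. ]
red [33.38 -0.39 10.58] [544.5 -23.   80. ]
blkL [ 42.74 -42.77  10.35] [503.5  -8.9  80. ]
blkR [43.36 41.66 10.78] [587.4 -17.8  80. ]
flL [  2.96 -28.34   4.46] [513.3 -50.1  86. ]
flR [ 2.78 30.78  4.76] [572.  -56.9  86. ]
fltop [31.33  1.13  4.59] [545.8 -25.2  86. ]
bar [ 22.65  -5.37 -31.44] [538.2 -33.  122. ]
bar [ 23.12   7.92 -31.37] [551.4 -34.  122. ]
```

View pics/e10.png

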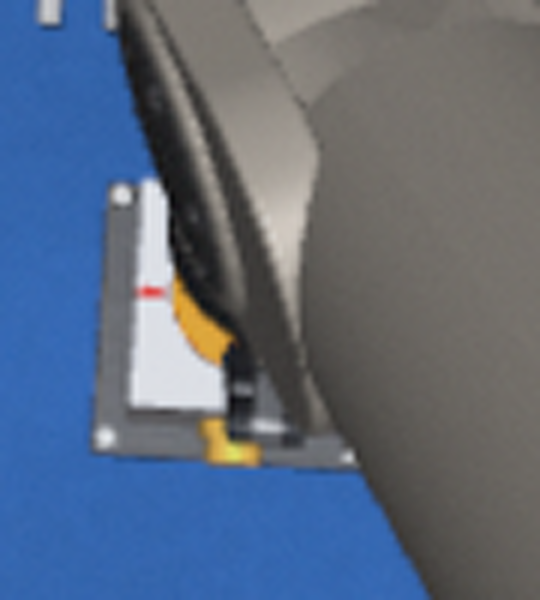

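{"fn": "send_rows", "kwargs": {
  "moves": [0, -0.5, 0, 0, 0, -1, 0, 0, 0, -1.5, 0.2, 0, 0, -1.9, 0.4, 0, 0, -1.9, 0.4, 0, 0, -1.9, 0.4, 0]
}}

```text
clock: 26.88
tcp_pos: [0.541, -0.0562, 0.0907]
orientation: [2.338, 2.089, 0.008]
contact_force: [2.5, -2.8, 15.6]
grip_width: 0.0125
```

```bash
python3 -c "
from h import *
go([540.8,-55.8,90.6],83.7)
f=r.grab_frame('wrist');crop(f,'e11',200,70,450,260,3.2)
"
```

```text
t 26.88 tcp [541.  -56.2  90.7] yaw 83.56 tilt [ 0.0084 -0.0015 -1.    ] F [ 2.5 -2.8 15.6] M [-0.72 -0.35  0.02] w 12.5 q [ 0.37  0.49 -0.48  1.97  0.32  0.75 -0.41]
shift [ 0.3 -0.2  0.1] turn -0.14
```

View pics/e11.png

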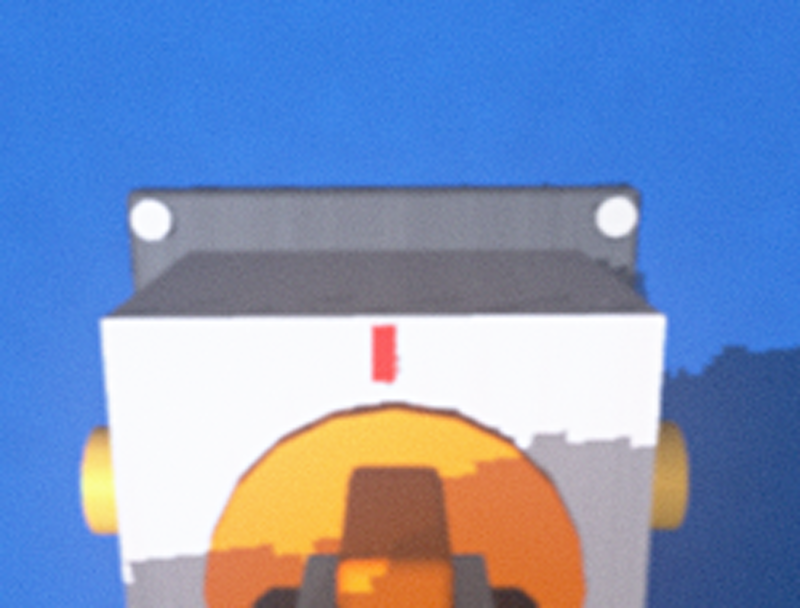

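{"fn": "send_rows", "kwargs": {
  "moves": [0, 0, -1, 0, 0, 0.4, -2, 0, 0, 0.9, -2.6, 0, 0, 0.9, -2.6, 0, 0, 0.9, -2.6, 0]
}}

```text
clock: 27.55
tcp_pos: [0.5407, -0.056, 0.0921]
orientation: [2.339, 2.09, 0.006]
contact_force: [3.0, -2.0, 7.8]
grip_width: 0.0129
```

```bash
python3 -c "
from h import *
go([540.5,-55.8,90.6],83.7)
"
```

```text
t 27.55 tcp [540.7 -56.   92.1] yaw 83.58 tilt [ 6.2e-03 -9.0e-04 -1.0e+00] F [ 3.  -2.   7.8] M [-0.56 -0.7  -0.04] w 12.9 q [ 0.37  0.48 -0.48  1.97  0.32  0.76 -0.41]
shift [ 0.2 -0.2  1.5] turn -0.12
```

{"fn": "send_rows", "kwargs": {
  "moves": [0, 0.3, 1, 0, 0, 0.5, 2, 0, 0, 0.5, 2.6, 0, 0, 0.5, 3, 0, 0, 0.5, 3.3, 0, 0, 0.5, 3.3, 0, 0, 0.5, 3.3, 0]
}}

```text
clock: 28.42
tcp_pos: [0.5409, -0.0561, 0.0906]
orientation: [2.339, 2.09, 0.004]
contact_force: [-4.3, -2.1, 28.5]
grip_width: 0.0121
```

```bash
python3 -c "
from h import *
go([540.5,-55.8,90.6],83.7)
f=r.grab_frame('wrist');crop(f,'e12',200,70,450,260,3.2)
f=r.grab_frame('scene');cv2.imwrite('pics/e13.png',f['img'][:,:,::-1])
go([540.5,-55.8,90.6],83.7)
"
```

```text
t 28.43 tcp [540.9 -56.1  90.6] yaw 83.57 tilt [ 0.0055 -0.0021 -1.    ] F [-4.3 -2.1 28.5] M [-0.45  1.26  0.02] w 12.1 q [ 0.37  0.49 -0.48  1.97  0.32  0.76 -0.41]
shift [ 0.2 -0.5 -0. ] turn -0.13
t 28.52 tcp [540.9 -56.1  90.5] yaw 83.56 tilt [ 0.0054 -0.0021 -1.    ] F [-3.7 -2.3 27.4] M [-0.44  1.24  0.07] w 12.7 q [ 0.37  0.49 -0.48  1.97  0.32  0.76 -0.41]
shift [ 0.3 -0.4 -0.1] turn -0.14
```

View pics/e12.png

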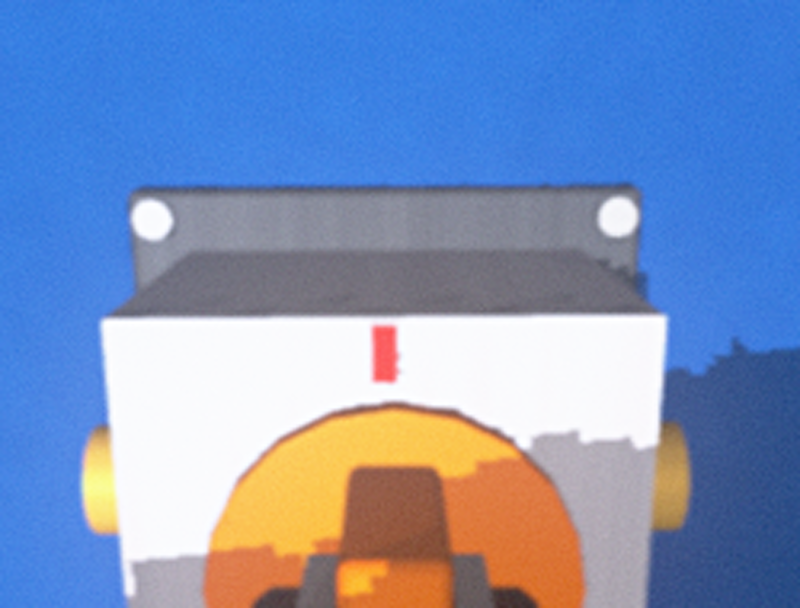

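View pics/e13.png

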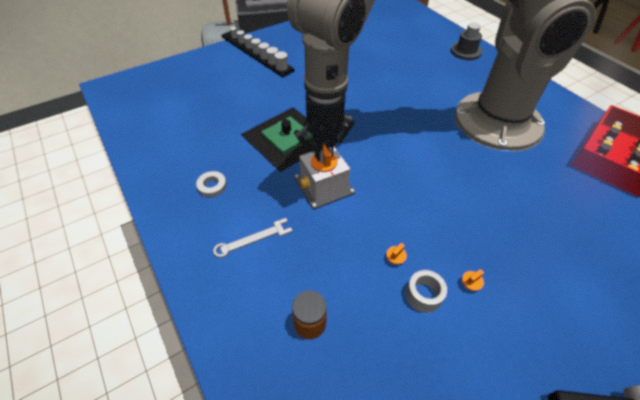

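```bash
python3 -c "
from h import *
print(r.hand_in())
go(None)
"
```

```text
the job is handed in; nothing more can be done
None
the job is handed in; nothing more can be done
```

I finished the job in order and handed it in at about 28.5 s of the 61 s allowed. No verdict was reported.

- **Cover:** I lifted it off by the knob, set it down in the middle of the mat and let go. Contact force at set-down was about 6 N. The pictures afterwards show it lying flat there.
- **Cap:** I took the large cap from its ring and pushed it into the slot until it was flush. I then twisted it 90° clockwise and kept hold of it.
- **Last checks:** At hand-in the tool height was 90.5 mm, and I calculated 90.6 mm for flush. The upward force was about 27 N, of which the spring accounts for about 10 N. The bar was within about 0.5° of the line through the red marks. The jar, bearing ring and wrench look unmoved.
- **Checks that disagreed:**
  - The last wrist picture put the cap up to about 1.5 mm off the block's centre along the slot; other readings put it within 0.5 mm.
  - An attempt to shift it sideways while pressed hardly moved it, so I eased it up about 1.5 mm and pressed it flush again. That made little difference.
  - The tool is tilted about 0.3° under the push.

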